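# Shut and bolt the curing box on a glued temple bundle

### The job

The glued bundle of spectacle temples is ready to cure: push the white tray fully into the grey curing box, then push the blue door fully shut, then slide the brass bolt all the way across the door by its red tab. Just push with the fingertips; do not touch or lift the bundle in the tray, and leave the other things on the bench where they are.

Things in the scene. Friction and masses are not known exactly. Their poses are not given: they have to be found in the camera images.
- curing_box: grey box with an amber window in its roof, fixed on the platform, 150 wide (y) x 82 deep (x) x 52 high. Own axes: x from its front to its back, y to its left, z up; yaw up to 0.25 rad. Origin in its underside, at the platform's top: front face of the housing at x=-60, back at x=+22, left side y=+55, right side y=-95. The tray opening takes up y=-46 to +46 of the front
- tray (a joint): how far the white tray stands out of the box, in m: 0 fully in (stop), 0.066 farthest; it slides along the box's own x axis and needs about 1.5 N to push
- tray_front (a point): centre of the outer face of the tray's flat front panel, which is 90 wide (y), 34 high (7 to 41 above the platform). With the tray fully in, this face stands 3 mm proud of the housing's front (x=-63 in the box's own axes, y=0)
- box_door (a joint): opening angle of the blue door in rad: 0 shut (stop), 2.1 widest; hinged on an upright axis at the left of the box's front; stays where it is left, about 0.05 N m turns it. Seen from above it turns counter-clockwise to shut, its free edge swinging from in front of the box to the right. Open, its outer face looks to the box's left
- door_hinge (a point): point on the door's upright hinge axis, 27 above the platform; in the box's own axes at x=-71, y=+55
- door_edge (a point): middle of the door's free edge, 104 from the hinge axis, 27 above the platform. The door leaf is 8 thick (4 either side of the line from hinge to edge) and reaches from 6 to 48 above the platform; near its free edge (89 to 97 from the hinge axis) a steel keeper stands out 18 from its outer face
- bolt (a joint): how far the brass bolt is slid across, in m: 0 drawn back, 0.030 fully across (stop); it slides to the box's own +y along the front, right of the door, and needs about 1.2 N
- bolt_tab (a point): centre of the right-hand (-y) face of the bolt's upright red finger tab, to be pushed to +y. Tab 24 (x) x 7 (y) x 38 high, from 20 to 58 above the platform; this point lies 39 above the platform and, with the bolt drawn back, at x=-86, y=-97 in the box's own axes
- bundle: bundle of black and yellow spectacle temples, about 49x29x16, loose in the tray (walls 30, inner floor 10 above the platform); origin under its centre
- spectacles: black spectacle frame 48x144x44 standing on the table right of the platform; bystander, origin under its centre
- glue: white glue bottle with yellow label, 35 across, 98 high, on the table beyond the platform's back right corner; bystander, origin under its centre
- cutters: small side cutters with blue handles, 120x49x12, lying on the platform's front right corner; bystander, origin under its centre
- screws_bin: open blue parts bin 60x85x28 on the table, back right; bystander, origin under its centre
- driver: small red screwdriver 163 long, 13 thick, lying on the table right of the platform; bystander, origin under it, nearer one end
- black_tape: roll of black tape, 56 across, 19 high, on the platform's back right corner; bystander, origin under its centre
- platform: raised work platform, fixed on the table among packing bags: plywood with a grey top, 295 (x) x 460 (y), 95 high; origin under its centre

How it is judged (in metres and radians):
On the way, in this order (a step that is already met when the one before it is completed fails the run):
1. the tray is pushed fully in (within 4 mm) with the door still open (value of joint tray below 0.004 m and value of joint box_door above 0.3 rad), for 0.2 s.
2. the door is pushed shut (within 0.03 rad) with the bolt still drawn back (value of joint box_door below 0.03 rad and value of joint tray below 0.004 m and value of joint bolt below 0.012 m), for 0.2 s.
3. the bolt is slid across (at least 26 of its 30 mm) (value of joint bolt above 0.026 m and value of joint box_door below 0.03 rad), for 0.2 s.
At the end, for the whole second after the job is handed in: tray in to within 4 mm of its stop, door shut to within 0.03 rad, bolt across by at least 26 of 30 mm, the bundle lying still in the tray inside the box (all of step 3 and value of joint tray below 0.004 m and x of bundle in the frame of curing_box between -0.057 and 0.007 m and linear speed of bundle below 0.02 m/s); the robot touches nothing.
It fails at once if the temple bundle is lifted or tipped out of the tray (height (world z) of bundle above 0.125 m or height (world z) of bundle below 0.098 m).
It fails at once if the temple bundle is touched by the robot (contact force between any of the arm, the fingers and bundle above 0.5 N).
It fails at once if the door is swung into the tray that still stands out (value of joint box_door below 0.9 rad and value of joint tray above 0.03 m).
It fails at once if the bolt is slid across before the door is shut (value of joint box_door above 0.1 rad and value of joint bolt above 0.015 m).
It fails at once if another thing on the bench is moved more than 15 mm (distance of any of spectacles, glue, cutters, screws_bin, driver, black_tape from where it was at the start of the episode above 0.015 m).
It also fails if it takes over 51 s, if anything falls off the work surface, if the arm or the gripper's body presses on something with over 40 N, if the wrist force passes 120 N, or if a joint passes its speed limit or range.

### The arm

A 7-joint arm with a two-finger parallel gripper is mounted at the origin on a cart in front of the work surface, level with it; the furniture and walls round the work are solid. World frame = base frame: x ahead of the robot, y to its left, z up, the work surface at z = 0. Lengths are in m, angles in degrees, forces in N, time in s.
With the tool pointing down it reaches from about 0.425 to 0.875 m from the base axis. Payload 4.7 kg.
Tool frame: the origin (TCP) lies midway between the tips of the shut fingers; the grasp point (between the pads) lies 19 mm behind it; z points along the fingers, y is the direction in which the jaws open and shut (so a half turn about z gives the same grasp; the last joint's range is limited). The gripper opens to 87 mm and grips with 3 to 60 N. Pads are 19 mm wide; open, the fingers measure 117 mm over their backs; the gripper's body (75 mm by 190 mm) begins 51 mm behind the grasp point.
Start: joints at [68.13, 18.392, -4.016, 83.108, 1.295, 78.541, -3.26], TCP at [0.251, -0.6, 0.223] pointing down, gripper open.
Joint ranges: [-163.93, 163.93], [-17.29, 119.83], [-79.2, 71.16], [3.27, 140.29], [-89.18, 269.18], [5.43, 117.66], [-154.24, 154.24]. Speed limits (degrees/s): [147.25, 147.25, 180, 180, 180, 180, 180].

### API

Orientations are given as [roll, pitch, yaw] about the fixed x, y, z axes, in that order (R = Rz(yaw) Ry(pitch) Rx(roll)).
In Python, from cell import env gives the robot as it stands.
- The arm moves only by the tool apply_moves, never from a script. Its argument "targets" is a list of rows, each a list of 2 entries, a list of its own where there are three numbers: the shift along the world's x, y, z in mm, then the turn, a rotation vector about the world's x, y, z in rad. A call has 1 to 8 rows; each row is the pose to reach, as a shift and turn from the pose commanded when the call began; what a row does not reach only later rows make up. A row lasts 1/10 s, in which the tool goes at most 50 mm and 8.59 degrees, less where a joint would pass 70% of its speed; a pose out of reach is approached as far as the arm can. A call with a gripper value outside its range is refused whole. "hand" is the finger opening in mm, from 0 to 87, set as the call begins (left out, the last holds). The fingers move at their own pace and stop on an object; "squeeze" is the grip in N (left out, the last holds). Time passes only in rows, so rows that repeat a pose let the fingers close. It gives the time, the measured TCP pose, the force and the opening at its end, in the units of the state.
- env.get_obs(): the state, without advancing time (a new reading comes with each control period).
- env.read_camera(name): name is "scene" or "top"; returns a dict with "image" (480x640x3 uint8, red, green, blue), "camera_matrix" (3x3 intrinsics, pixels), "camera_from_world" (4x4, takes a point from world to camera coordinates). Camera axes: x right, y down, z forward; pixel columns grow to the right and rows downward; lengths in m; the calibration is good to about 2 mm. A picture is of the moment at which its call begins. There is no depth.
- env.sign_off(): hands the job in, once; it reports no verdict.
Trained networks look in a picture, given as the dict that the camera call returned (one of the last four; its "shot" number tells which), for a name from the list of things; names that differ only in an ending like _2 or _b are one class to them, and where a whole thing is asked for, a point or a joint stands for the part that bears it (a point fixed in the world has none). Each returns a list of dicts, best first, with "conf" (0 to 1); they miss things now and then, are a little off and sometimes report something else, mostly with a low value. They report only what shows in the picture. A call takes as long as a camera call.
- env.regions_of(picture, target): "region" (480x640 bool, what is visible of it) and "rect" ([left, top, right, bottom] in pixels, round what is visible of it).
The state is a dict: "time_s": time; "qpos": joint angles; "joint_velocities": joint speeds; "effort": joint torques, N m; "tool_pos": TCP position; "tool_rot": TCP orientation; "force": force on the tool from outside, world axes, zero at the start; "wrist_torque": the same for the moment, N m; "grip_width": finger opening in m.
Only numpy, scipy, OpenCV 4.12 (cv2) and the standard library are available. Lean on these libraries where they do the work, as an engineer would, in place of code of your own. Each camera call takes 0.05 s, during which the arm holds its last target. There are 200 camera calls.

## Working session

There is one attempt and no reset: what is moved stays moved. The work goes in short steps, Python scripts to look and compute and a tool call to move; the robot and the scene stay as the last step left them, time stands still between calls to the robot, and variables do not carry over. Pictures are saved under pics/ and viewed, about 8 in all and at most 12, crops included, and the job is handed in when it is done.

Besides the shell and the picture viewer there is one more tool, called after ">>>" as name(argument=value, ...) on one line, values as JSON. apply_moves: Moves the arm, as the interface text tells. Its arguments: {"type":"object","properties":{"targets":{"type":"array","items":{"type":"array"}},"hand":{"type":"number"},"squeeze":{"type":"number"}},"required":["targets"]}

```bash
ls; mkdir -p pics
python3 - <<'E'
from cell import env
import cv2,numpy as np
for n in ("scene","top"):
    p=env.read_camera(n); cv2.imwrite(f"pics/{n}0.png",p["image"][:,:,::-1])
    print(n,p["camera_matrix"].tolist(),np.round(p["camera_from_world"],4).tolist())
    for t in ("curing_box","tray","box_door","bolt","bundle","platform","spectacles","cutters","tray_front"):
        try: print(t,[(round(r["conf"],2),r["rect"]) for r in env.regions_of(p,t)][:2])
        except Exception as e: print(t,e)
print(env.get_obs())
E
```

```text
pics
scene [[598.3254491871547, 0.0, 314.3348355152171], [0.0, 598.3254491871547, 241.56280433400008], [0.0, 0.0, 1.0]] [[-0.727, -0.6866, -0.0101, 0.3116], [-0.4981, 0.5373, -0.6806, 0.4348], [0.4727, -0.4898, -0.7326, 0.7794], [0.0, 0.0, 0.0, 1.0]]
curing_box [(0.83, [168.2, 256.8, 291.1, 418.9]), (0.61, [119.7, 198.5, 449.5, 480.0])]
tray [(0.61, [193.3, 304.1, 269.6, 367.9])]
box_door [(0.86, [182.5, 343.8, 204.6, 421.9])]
bolt [(0.74, [259.8, 294.9, 286.8, 326.3])]
bundle [(0.72, [221.3, 319.2, 253.6, 345.9])]
platform [(0.67, [119.6, 200.6, 446.9, 477.5])]
spectacles [(0.63, [335.8, 195.9, 385.0, 224.3])]
cutters [(0.76, [387.1, 251.7, 442.5, 298.7])]
tray_front [(0.57, [194.0, 306.5, 268.2, 369.2])]
top [[613.3619797215694, 0.0, 328.21181655222216], [0.0, 613.3619797215694, 233.88609305275193], [0.0, 0.0, 1.0]] [[0.0081, -0.9999, -0.0066, -0.1427], [-0.9878, -0.0069, -0.1557, 0.5688], [0.1556, 0.0078, -0.9878, 1.092], [0.0, 0.0, 0.0, 1.0]]
curing_box [(0.89, [123.7, 186.9, 266.6, 294.6]), (0.4, [443.0, 149.2, 487.5, 186.7])]
tray [(0.63, [165.0, 238.0, 229.5, 282.4]), (0.33, [
[... 425 characters left out ...]
.4, 278.4])]
{'time_s': 1.0, 'qpos': array([68.1287368 , 18.39071358, -4.01697307, 83.107397  ,  1.29598995,
       78.54112133, -3.26136477]), 'joint_velocities': array([ 0.04358101,  0.0073805 ,  0.03349977, -0.08585053,  0.07433334,
        0.07277005, -0.0828248 ]), 'effort': array([ 1.03827476e-04, -4.91111970e+01, -4.03364198e-01, -3.12773860e+01,
       -6.37998618e-02,  3.36242141e-02, -1.28971803e-05]), 'tool_pos': array([ 0.25060462, -0.59977073,  0.22260173]), 'tool_rot': array([1.79994040e+02, 3.44479318e-03, 2.26797161e+01]), 'force': array([ 0.51494104, -0.51229831,  0.30372236]), 'wrist_torque': array([ 0.07091224, -0.03463654, -0.00652694]), 'grip_width': 0.08694820979602645}
```

Run:
```python
import cv2
a=cv2.imread("pics/top0.png")[165:355,100:350]; cv2.imwrite("pics/topc.png",cv2.resize(a,None,fx=3.1,fy=3.1,interpolation=2))
```

```text
(no output)
```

View pics/topc.png

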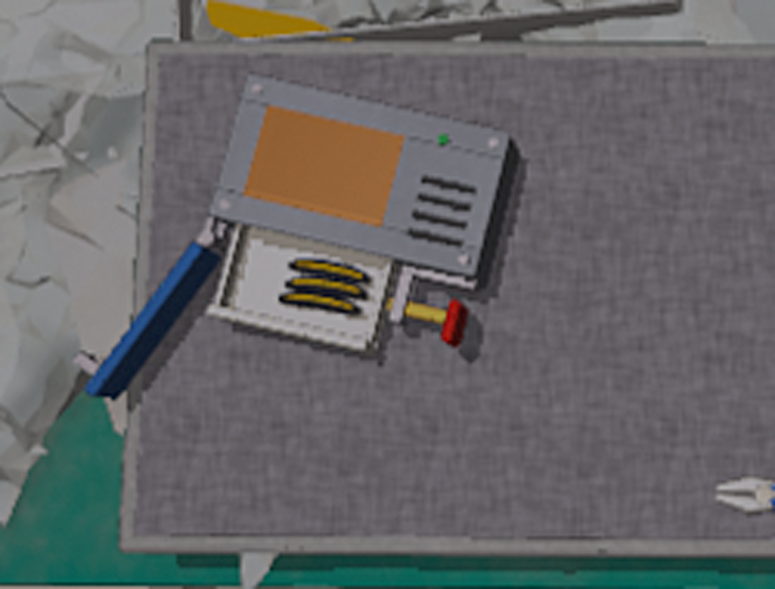

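View pics/scene0.png

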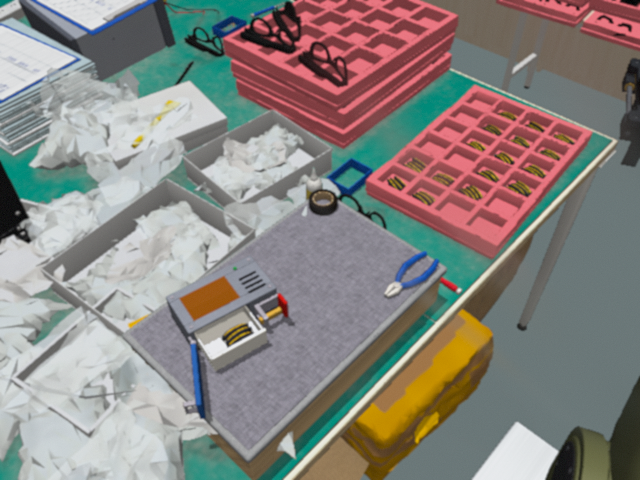

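```bash
cat > h.py <<'E'
from cell import env
import numpy as np, cv2
from scipy.optimize import least_squares
def proj(p,P):
    P=np.atleast_2d(P); c=P@p["camera_from_world"][:3,:3].T+p["camera_from_world"][:3,3]
    q=c@p["camera_matrix"].T; return q[:,:2]/q[:,2:]
def unproj(p,uv,z):
    R=p["camera_from_world"][:3,:3];t=p["camera_from_world"][:3,3]
    d=R.T@np.linalg.inv(p["camera_matrix"])@[uv[0],uv[1],1]; o=-R.T@t
    return o+d*(z-o[2])/d[2]
def b2w(b,P):
    P=np.atleast_2d(P); c,s=np.cos(b[2]),np.sin(b[2])
    return np.c_[b[0]+c*P[:,0]-s*P[:,1], b[1]+s*P[:,0]+c*P[:,1], P[:,2]+.095]
E
python3 - <<'E'
from h import *
p=env.read_camera("top")
px=np.array([[248,75],[515,138],[478,272],[213,215]])/3.1+[100,165]
B=np.array([[22,55,52],[22,-95,52],[-60,-95,52],[-60,55,52]])/1e3
f=lambda b:(proj(p,b2w(b,B))-px).ravel()
r=least_squares(f,[.65,.1,-.2]); b=r.x; print("box",b,"res px",r.fun.round(1)); np.save("box.npy",b)
# tray outer top edge at z=.095+.041? front corners and door
for n,uv,z in [("trayFL",(210,313),.136),("trayFR",(370,350),.136),("edge",(98,392),.143),("doorhinge",(215,255),.143),("tab",(455,322),.153)]:
    w=unproj(p,np.array(uv)/3.1+[100,165],z); c,s=np.cos(b[2]),np.sin(b[2]); d=w[:2]-b[:2]
    print(n,w.round(4),"box",(c*d[0]+s*d[1]).round(4),(-s*d[0]+c*d[1]).round(4))
for n,P in [("hinge",(-.071,.055,.027)),("trayin",(-.063,0,.027)),("trayout",(-.129,0,.027)),("tab",(-.086,-.097,.039))]: print(n,b2w(b,P).round(4))
s=env.read_camera("scene"); im=s["image"].copy()
for q in proj(s,b2w(b,B)): cv2.circle(im,tuple(int(round(v)) for v in q),2,(0,255,0),-1)
cv2.imwrite("pics/s1.png",cv2.resize(im[240:480,60:320,::-1],None,fx=2.5,fy=2.5,interpolation=2))
E
```

```text
box [ 0.59677379  0.06405779 -0.21664595] res px [ 0.6 -0.6 -0.1 -1.8  0.2  1.8 -0.7  0.6]
trayFL [0.4986 0.1315 0.136 ] box -0.1104 0.0448
trayFR [0.4791 0.0435 0.136 ] box -0.1105 -0.0454
edge [0.4548 0.1879 0.143 ] box -0.1653 0.0905
doorhinge [0.5296 0.1285 0.143 ] box -0.0795 0.0485
tab [ 0.493  -0.0046  0.153 ] box -0.0866 -0.0894
hinge [[0.5393 0.133  0.122 ]]
trayin [[0.5352 0.0776 0.122 ]]
trayout [[0.4708 0.0918 0.122 ]]
tab [[ 0.4919 -0.0122  0.134 ]]
```

View pics/s1.png

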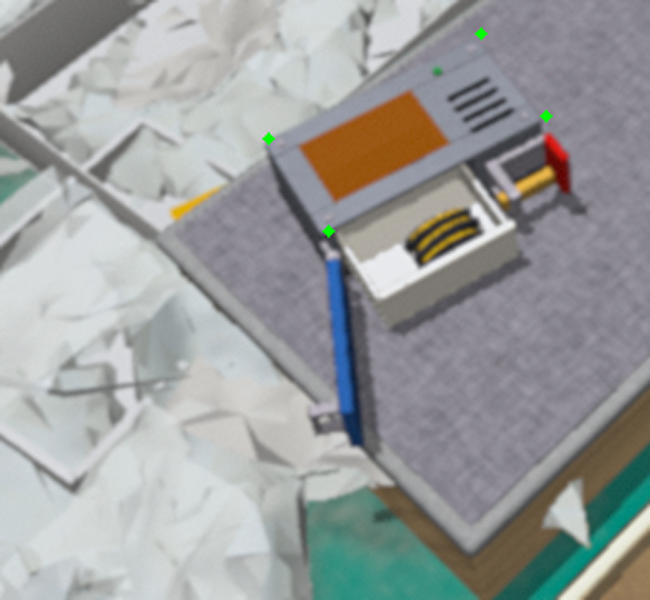

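>>> apply_moves(targets=[[[199,300,0],[0,0,-0.612]],[[199,300,0],[0,0,-0.612]],[[199,300,0],[0,0,-0.612]],[[199,300,0],[0,0,-0.612]],[[199,300,0],[0,0,-0.612]],[[199,300,0],[0,0,-0.612]],[[199,300,0],[0,0,-0.612]],[[199,300,0],[0,0,-0.612]]], hand=0)

```text
time_s: 1.9
tool_pos: [0.4533, -0.2933, 0.2231]
tool_rot: [-179.9, -0.1, -11.9]
force: [-0.8, 0.7, 0.6]
grip_width: 0.0308
```

>>> apply_moves(targets=[[[7,200,0],[0,0,0]],[[7,395,0],[0,0,0]],[[7,395,0],[0,0,0]],[[7,395,0],[0,0,0]],[[7,395,0],[0,0,0]],[[7,395,0],[0,0,0]],[[7,395,0],[0,0,0]],[[7,395,0],[0,0,0]]])

```text
time_s: 2.7
tool_pos: [0.4562, 0.0978, 0.2231]
tool_rot: [180.0, -0.1, -12.3]
force: [1.4, -0.9, -0.9]
grip_width: 0.0005
```

>>> apply_moves(targets=[[[0,0,-50],[0,0,0]],[[0,0,-80],[0,0,0]],[[0,0,-105],[0,0,0]],[[0,0,-105],[0,0,0]],[[0,0,-105],[0,0,0]]])

```text
time_s: 3.2
tool_pos: [0.4568, 0.0953, 0.1181]
tool_rot: [-180.0, 0.0, -12.4]
force: [-0.4, 0.2, -0.6]
grip_width: 0.0002
```

Run:
```python
from h import *
s=env.read_camera("scene"); t=env.read_camera("top")
o=env.get_obs(); print(o["tool_pos"],o["tool_rot"],o["force"])
a=cv2.resize(s["image"][280:430,160:310,::-1],(400,400),interpolation=2); b=cv2.resize(t["image"][170:320,110:260,::-1],(400,400),interpolation=2)
cv2.imwrite("pics/a2.png",np.hstack([a,b]))
```

```text
[0.45791662 0.09540743 0.11930106] [-1.79957110e+02 -1.55685479e-01 -1.24035126e+01] [ 0.6740384  -0.55183098 -0.52694299]
```

View pics/a2.png

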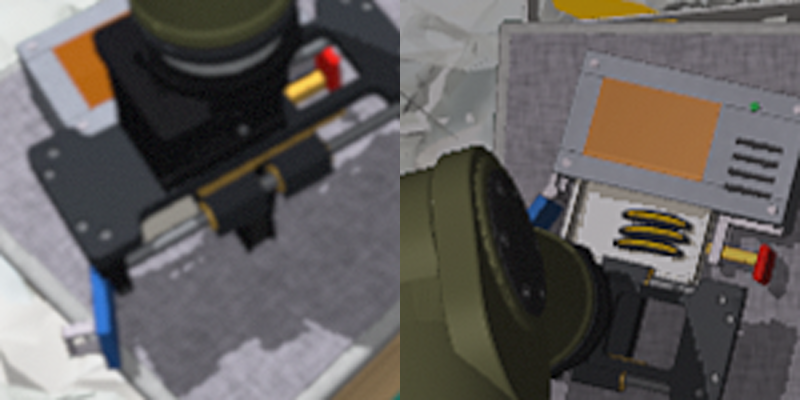

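>>> apply_moves(targets=[[[8,-2,0],[0,0,0]],[[16,-3,0],[0,0,0]],[[23,-5,0],[0,0,0]],[[30,-7,0],[0,0,0]],[[37,-8,0],[0,0,0]],[[44,-10,0],[0,0,0]],[[51,-11,0],[0,0,0]],[[56,-12,0],[0,0,0]]])

```text
time_s: 4.1
tool_pos: [0.5131, 0.0827, 0.1174]
tool_rot: [180.0, 0.0, -12.4]
force: [-1.9, -1.2, 1.6]
grip_width: 0.0006
```

>>> apply_moves(targets=[[[3,-1,0],[0,0,0]],[[6,-1,0],[0,0,0]],[[9,-2,0],[0,0,0]],[[11,-2,0],[0,0,0]],[[11,-2,0],[0,0,0]]])

```text
time_s: 4.6
tool_pos: [0.5239, 0.0811, 0.1176]
tool_rot: [-180.0, -0.0, -12.4]
force: [-0.6, 0.3, -0.5]
grip_width: 0.0004
```

>>> apply_moves(targets=[[[3,0,0],[0,0,0]],[[5,-1,0],[0,0,0]],[[5,-1,0],[0,0,0]]])

```text
time_s: 4.9
tool_pos: [0.5263, 0.0811, 0.1175]
tool_rot: [179.9, 0.3, -12.3]
force: [-8.5, 0.3, 5.1]
grip_width: 0.0006
```

>>> apply_moves(targets=[[[2,0,0],[0,0,0]],[[4,-1,0],[0,0,0]],[[4,-1,0],[0,0,0]]])

```text
time_s: 5.2
tool_pos: [0.5264, 0.081, 0.1175]
tool_rot: [179.8, 0.8, -12.3]
force: [-19.8, 1.8, 15.2]
grip_width: 0.0002
```

>>> apply_moves(targets=[[[-20,4,0],[0,0,0]],[[-40,9,0],[0,0,0]],[[-40,9,40],[0,0,0]],[[-40,9,85],[0,0,0]],[[-40,9,105],[0,0,0]],[[-40,9,105],[0,0,0]]])

```text
time_s: 5.8
tool_pos: [0.4956, 0.089, 0.2268]
tool_rot: [-179.9, -0.5, -12.4]
force: [-0.1, -0.5, -1.4]
grip_width: 0.0004
```

Run:
```python
from h import *
o=env.get_obs(); print(o["tool_pos"],o["qpos"])
s=env.read_camera("scene"); t=env.read_camera("top")
cv2.imwrite("pics/s3.png",s["image"][:,:,::-1]);cv2.imwrite("pics/t3.png",t["image"][:,:,::-1])
a=cv2.resize(s["image"][260:460,80:280,::-1],(400,400),interpolation=2); b=cv2.resize(t["image"][150:350,60:260,::-1],(400,400),interpolation=2)
cv2.imwrite("pics/a3.png",np.hstack([a,b]))
```

```text
[0.49558215 0.08903228 0.22679991] [  24.39062069    1.62629903  -38.0048049   102.41259743    1.149927
   75.80359803 -116.24396378]
```

View pics/a3.png

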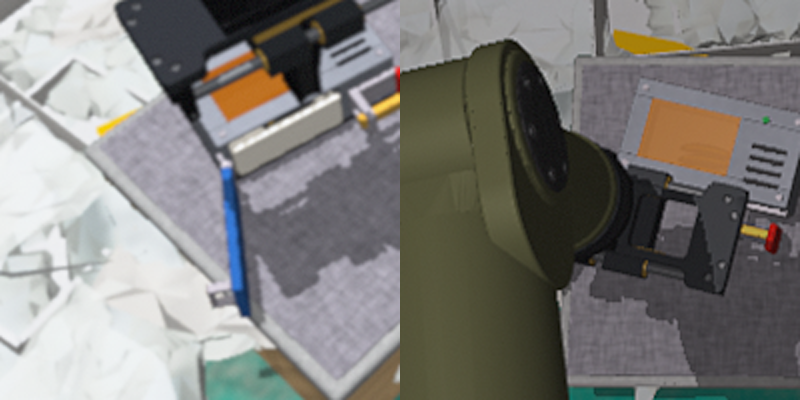

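>>> apply_moves(targets=[[[4,50,0],[0,0,0.785]],[[4,108,0],[0,0,0.785]],[[4,108,0],[0,0,0.785]],[[4,108,0],[0,0,0.785]],[[4,108,0],[0,0,0.785]],[[4,108,0],[0,0,0.785]]])

```text
time_s: 6.5
tool_pos: [0.4958, 0.1963, 0.2207]
tool_rot: [-179.9, 0.1, 32.9]
force: [0.2, 0.5, 0.3]
grip_width: 0.0004
```

>>> apply_moves(targets=[[[0,0,0],[0,0,0.785]],[[0,0,0],[0,0,0.785]],[[0,0,0],[0,0,0.785]],[[0,0,0],[0,0,0.785]],[[0,0,0],[0,0,0.785]],[[0,0,0],[0,0,0.785]],[[0,0,0],[0,0,0.785]]])

```text
time_s: 7.2
tool_pos: [0.496, 0.196, 0.221]
tool_rot: [-179.9, 0.0, 77.6]
force: [0.3, 0.3, -0.1]
grip_width: 0.0008
```

>>> apply_moves(targets=[[[0,0,-20],[0,0,0]],[[0,0,-40],[0,0,0]],[[0,0,-55],[0,0,0]],[[0,0,-60],[0,0,0]],[[0,0,-60],[0,0,0]]])

```text
time_s: 7.7
tool_pos: [0.496, 0.1961, 0.1617]
tool_rot: [-179.9, 0.0, 77.6]
force: [-0.4, -0.0, 0.0]
grip_width: 0.0003
```

Run:
```python
from h import *
o=env.get_obs(); print(o["tool_pos"],o["qpos"],o["force"])
s=env.read_camera("scene"); t=env.read_camera("top")
a=cv2.resize(s["image"][280:430,110:260,::-1],(400,400),interpolation=2); b=cv2.resize(t["image"][170:320,80:230,::-1],(400,400),interpolation=2)
cv2.imwrite("pics/a4.png",np.hstack([a,b]))
```

```text
[0.49602134 0.19608106 0.16166526] [ 20.94434244  11.50916298 -50.02349828 102.84690738   9.31958546
  70.04012776 -44.16641201] [-0.41619003 -0.03650018  0.01368367]
```

View pics/a4.png

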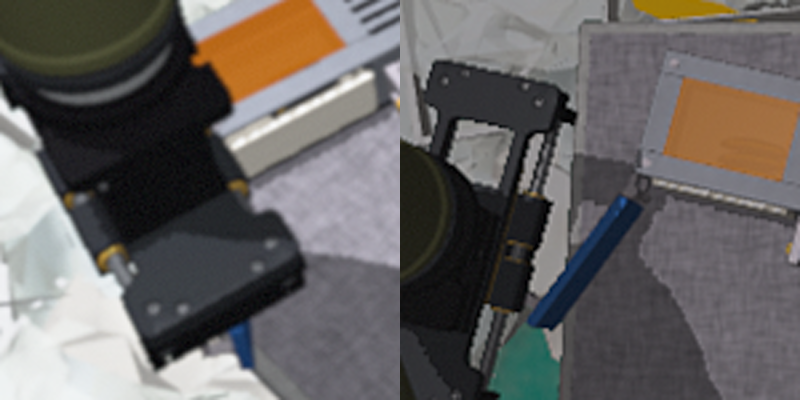

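>>> apply_moves(targets=[[[0,0,-8],[0,0,0]],[[0,0,-16],[0,0,0]],[[0,0,-24],[0,0,0]],[[0,0,-32],[0,0,0]],[[0,0,-35],[0,0,0]]])

```text
time_s: 8.3
tool_pos: [0.4959, 0.1959, 0.1263]
tool_rot: [-179.9, 0.0, 77.6]
force: [0.4, 0.2, -0.0]
grip_width: 0.0002
```

Run:
```python
from h import *
b=np.load("box.npy"); prev=None
# TCP path: contact at r from hinge, outer face, box-aligned block 30(x) x 19(y)
for a in [1.93,1.7,1.5,1.3,1.1,.9,.7,.5,.35,.2,.1,.05,0]:
    u=np.array([-np.sin(a),-np.cos(a)]); n=np.array([-np.cos(a),np.sin(a)])
    q=np.array([-.071,.055])+.07*u+n*(.004+.015*abs(n[0])+.0095*abs(n[1]))
    w=b2w(b,[*q,.033])[0]; print(a,(w*1e3).round(0), ((w-[.497,.196,.128])*1e3).round(0)[:2])
```

```text
1.93 [490. 186. 128.] [ -7. -10.]
1.7 [479. 171. 128.] [-18. -25.]
1.5 [472. 158. 128.] [-25. -38.]
1.3 [468. 146. 128.] [-29. -50.]
1.1 [467. 134. 128.] [-30. -62.]
0.9 [467. 121. 128.] [-30. -75.]
0.7 [471. 108. 128.] [-26. -88.]
0.5 [477.  95. 128.] [ -20. -101.]
0.35 [484.  85. 128.] [ -13. -111.]
0.2 [492.  77. 128.] [  -5. -119.]
0.1 [499.  73. 128.] [   2. -123.]
0.05 [502.  71. 128.] [   5. -125.]
0 [506.  69. 128.] [   9. -127.]
```

>>> apply_moves(targets=[[[-7,-10,0],[0,0,0]],[[-13,-18,0],[0,0,0]],[[-18,-25,0],[0,0,0]],[[-22,-32,0],[0,0,0]],[[-25,-38,0],[0,0,0]],[[-29,-50,0],[0,0,0]],[[-30,-62,0],[0,0,0]],[[-30,-75,0],[0,0,0]]])

```text
time_s: 9.1
tool_pos: [0.4663, 0.121, 0.1279]
tool_rot: [180.0, -0.0, 77.6]
force: [0.5, 0.8, 0.4]
grip_width: 0.0006
```

>>> apply_moves(targets=[[[4,-13,0],[0,0,0]],[[7,-20,0],[0,0,0]],[[10,-26,0],[0,0,0]],[[17,-36,0],[0,0,0]],[[25,-44,0],[0,0,0]],[[30,-48,0],[0,0,0]],[[33,-50,0],[0,0,0]],[[34,-51,0],[0,0,0]]])

```text
time_s: 9.9
tool_pos: [0.5009, 0.0702, 0.1274]
tool_rot: [-180.0, -0.0, 77.6]
force: [-0.3, 0.9, 0.1]
grip_width: 0.0006
```

Run:
```python
from h import *
o=env.get_obs(); print(o["tool_pos"],o["force"])
s=env.read_camera("scene"); t=env.read_camera("top")
a=cv2.resize(s["image"][280:430,140:290,::-1],(400,400),interpolation=2); b=cv2.resize(t["image"][170:320,110:260,::-1],(400,400),interpolation=2)
cv2.imwrite("pics/a5.png",np.hstack([a,b]))
```

```text
[0.50085083 0.07019329 0.12743551] [-0.27740787  0.94657671  0.14329438]
```

View pics/a5.png

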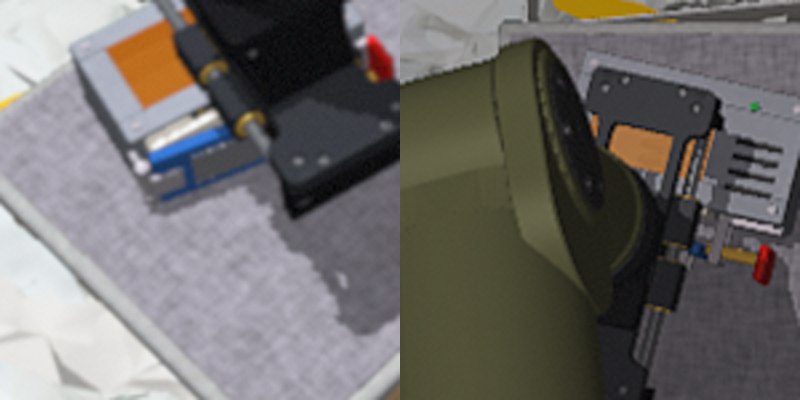

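Door nearly shut (blue leaf runs along the front). Press on to the stop.

>>> apply_moves(targets=[[[3,-1,0],[0,0,0]],[[5,-1,0],[0,0,0]],[[7,-2,0],[0,0,0]],[[7,-2,0],[0,0,0]]])

```text
time_s: 10.4
tool_pos: [0.5079, 0.0682, 0.1276]
tool_rot: [180.0, -0.0, 77.6]
force: [-0.6, -0.2, 0.0]
grip_width: 0.0006
```

>>> apply_moves(targets=[[[2,0,0],[0,0,0]],[[4,-1,0],[0,0,0]],[[5,-1,0],[0,0,0]],[[5,-1,0],[0,0,0]]])

```text
time_s: 10.8
tool_pos: [0.5128, 0.0672, 0.1276]
tool_rot: [180.0, -0.0, 77.6]
force: [-0.1, -0.7, 0.2]
grip_width: 0.0008
```

>>> apply_moves(targets=[[[2,0,0],[0,0,0]],[[4,-1,0],[0,0,0]],[[4,-1,0],[0,0,0]]])

```text
time_s: 11.1
tool_pos: [0.5129, 0.0672, 0.1274]
tool_rot: [-179.5, 0.1, 77.6]
force: [-11.9, 0.1, 8.3]
grip_width: 0.0004
```

>>> apply_moves(targets=[[[2,0,0],[0,0,0]],[[3,-1,0],[0,0,0]],[[3,-1,0],[0,0,0]]])

```text
time_s: 11.4
tool_pos: [0.513, 0.0672, 0.1273]
tool_rot: [-179.2, 0.2, 77.7]
force: [-19.9, 2.3, 16.5]
grip_width: 0.0002
```

>>> apply_moves(targets=[[[-20,4,0],[0,0,0]],[[-44,10,0],[0,0,0]],[[-44,10,45],[0,0,0]],[[-44,10,95],[0,0,0]],[[-35,-40,95],[0,0,0]],[[-35,-90,95],[0,0,0]],[[-35,-104,95],[0,0,0]],[[-35,-104,95],[0,0,0]]])

```text
time_s: 12.2
tool_pos: [0.4846, -0.0419, 0.2224]
tool_rot: [180.0, 0.0, 77.2]
force: [-0.3, 1.0, -0.3]
grip_width: 0.0003
```

Run:
```python
from h import *
o=env.get_obs(); print(o["tool_pos"],o["tool_rot"],o["force"])
s=env.read_camera("scene"); t=env.read_camera("top")
for p in(s,t): print([(round(r["conf"],2),r["rect"]) for r in env.regions_of(p,"bolt")][:2])
a=cv2.resize(s["image"][260:410,160:310,::-1],(400,400),interpolation=2); b=cv2.resize(t["image"][170:320,130:280,::-1],(400,400),interpolation=2)
cv2.imwrite("pics/a6.png",np.hstack([a,b]))
```

```text
[ 0.48458077 -0.04186736  0.22243406] [1.79985443e+02 1.88316468e-02 7.72336878e+01] [-0.27323553  1.02056435 -0.29553208]
[(0.69, [259.5, 294.3, 287.5, 324.4])]
[]
```

View pics/a6.png

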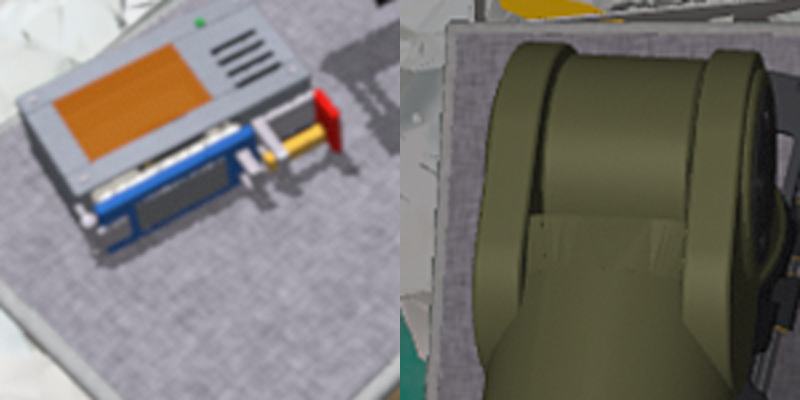

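>>> apply_moves(targets=[[[0,0,-40],[0,0,0]],[[0,0,-65],[0,0,0]],[[0,0,-80],[0,0,0]],[[0,0,-90],[0,0,0]],[[0,0,-98],[0,0,0]],[[0,0,-98],[0,0,0]]])

```text
time_s: 13.0
tool_pos: [0.4843, -0.038, 0.1241]
tool_rot: [-179.9, -0.0, 77.6]
force: [-0.6, -0.1, -0.5]
grip_width: 0.0005
```

Run:
```python
from h import *
b=np.load("box.npy")
o=env.get_obs(); print(o["tool_pos"],o["force"])
s=env.read_camera("scene"); im=s["image"].copy()
a=cv2.resize(im[260:380,220:340,::-1],(600,600),interpolation=2)
for P in [(-.098,-.097,.058),(-.074,-.097,.058),(-.098,-.090,.058),(-.074,-.090,.058)]:
    q=(proj(s,b2w(b,P))[0]-[220,260])*5; cv2.circle(a,(int(q[0]),int(q[1])),2,(0,255,0),-1)
cv2.imwrite("pics/a7.png",a)
```

```text
[ 0.48427432 -0.0380161   0.12405069] [-0.58319703 -0.05222786 -0.49258743]
```

View pics/a7.png

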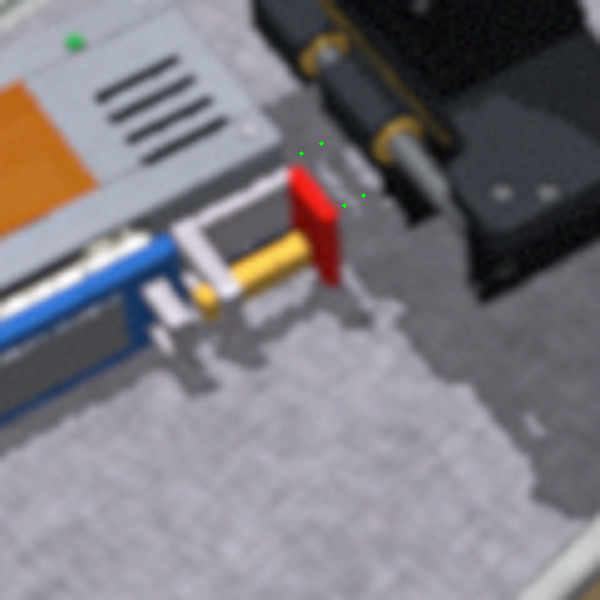

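>>> apply_moves(targets=[[[2,8,0],[0,0,0]],[[3,16,0],[0,0,0]],[[5,22,0],[0,0,0]],[[6,28,0],[0,0,0]],[[7,33,0],[0,0,0]],[[8,38,0],[0,0,0]],[[9,43,0],[0,0,0]],[[9,43,0],[0,0,0]]])

```text
time_s: 13.85
tool_pos: [0.4936, 0.0053, 0.1246]
tool_rot: [-180.0, -0.0, 77.6]
force: [-0.4, -0.1, 0.5]
grip_width: 0.0004
```

>>> apply_moves(targets=[[[1,3,0],[0,0,0]],[[1,6,0],[0,0,0]],[[2,8,0],[0,0,0]],[[2,8,0],[0,0,0]]])

```text
time_s: 14.25
tool_pos: [0.4945, 0.0099, 0.1244]
tool_rot: [-179.9, 0.2, 77.5]
force: [-3.0, -5.8, 2.6]
grip_width: 0.0007
```

>>> apply_moves(targets=[[[1,3,0],[0,0,0]],[[1,5,0],[0,0,0]],[[1,5,0],[0,0,0]],[[1,5,0],[0,0,0]]])

```text
time_s: 14.65
tool_pos: [0.4945, 0.01, 0.1245]
tool_rot: [-179.8, 0.6, 77.3]
force: [-6.7, -15.1, 6.6]
grip_width: 0.0003
```

Run:
```python
from h import *
o=env.get_obs(); print(o["tool_pos"],o["force"])
s=env.read_camera("scene")
cv2.imwrite("pics/a8.png",cv2.resize(s["image"][260:380,190:310,::-1],(600,600),interpolation=2))
```

```text
[0.49454587 0.01001544 0.12446172] [ -6.6938519  -15.11683082   6.6077077 ]
```

View pics/a8.png

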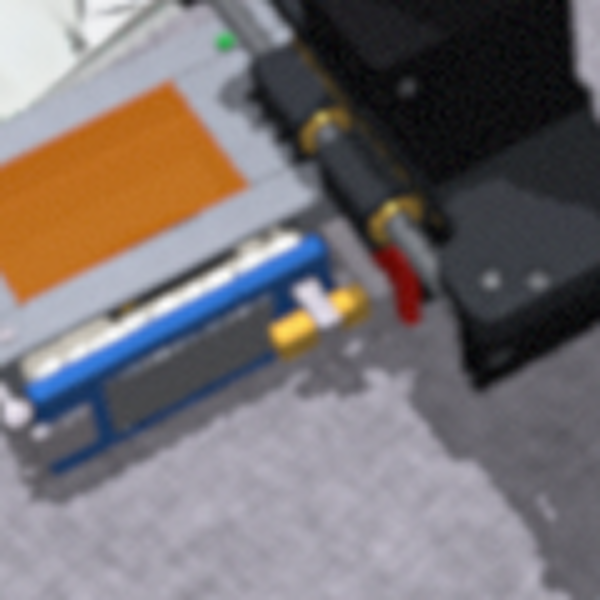

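>>> apply_moves(targets=[[[-4,-20,0],[0,0,0]],[[-8,-45,0],[0,0,0]],[[-8,-45,45],[0,0,0]],[[-8,-45,95],[0,0,0]],[[-8,-95,100],[0,0,0]],[[-8,-145,100],[0,0,0]],[[-8,-195,100],[0,0,0]],[[-8,-195,100],[0,0,0]]])

```text
time_s: 15.5
tool_pos: [0.487, -0.1859, 0.224]
tool_rot: [-180.0, 0.1, 76.9]
force: [-1.0, -0.5, 0.3]
grip_width: 0.0002
```

Run:
```python
from h import *
o=env.get_obs(); print(o["tool_pos"],o["force"])
s=env.read_camera("scene"); t=env.read_camera("top")
a=cv2.resize(s["image"][260:380,180:300,::-1],(400,400),interpolation=2); b=cv2.resize(t["image"][170:320,120:270,::-1],(400,400),interpolation=2)
cv2.imwrite("pics/a9.png",np.hstack([a,b]))
```

```text
[ 0.48702822 -0.18594694  0.22399269] [-0.95427074 -0.46238946  0.33575683]
```

View pics/a9.png

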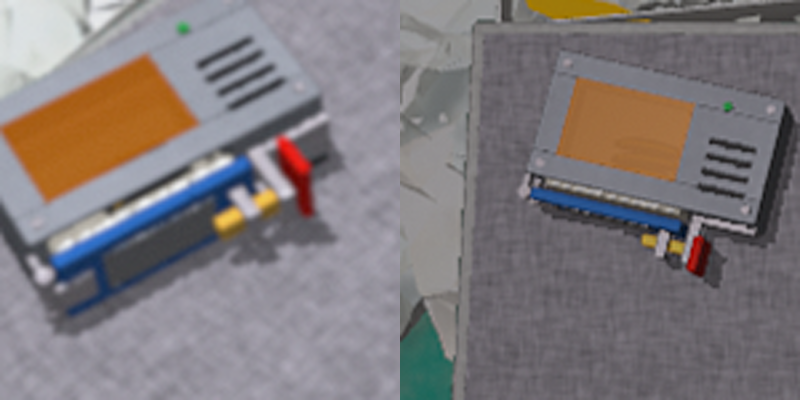

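```bash
python3 -c "
from cell import env
print(env.sign_off())"
```

```text
the job is handed in; nothing more can be done
None
```

I pushed the tray in, then the door shut, then the bolt across by its red tab, and handed the job in at about 15.6 s on the robot's clock. Sign-off gave no verdict.

- **Stops:** each part was pushed until it stopped moving while the force rose. That was about 20 N forward for the tray and door, and about 15 N along the bolt's travel.
- **Last pictures:** the door lies parallel to the box front, with the bolt through the keeper and its tab up against the guide. The bundle shows faintly through the amber window. The arm stood clear and the force reading was about 1 N, the same as its usual noise.
- **Disagreement:** my box position, fitted from the top camera, was about 6 mm off in the scene camera around the bolt. I went by contact force rather than the fitted positions, so this did not affect the pushes.
- **Not checked:** I did not measure the bystanders at the end, but the tool passed well above them. The robot never touched the bundle, as far as the path and force readings show.

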